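# Wind and open the sprung board holder

## Robot

A 6-joint arm with a two-finger parallel gripper is mounted at the origin on the work surface. World frame = base frame: x ahead of the robot, y to its left, z up, the work surface at z = 0. Lengths are in m, angles in rad, forces in N, time in s.
With the tool pointing down it reaches from about 0.225 to 0.875 m from the base axis. Payload 3.4 kg.
Tool frame: the origin (TCP) lies on the centre line of the jaws, within the pads' length; the fingertips stand 11 mm ahead of it and the grasp point (between the pads) lies 8 mm behind it; z points along the fingers, y is the line along which they close (so a half turn about z gives the same grasp; the last joint's range is limited). The gripper opens to 85 mm and grips with 20 to 120 N. Pads are 22 mm wide; open, the fingers measure 114 mm over their backs; the gripper's body (76 mm by 85 mm) begins 54 mm behind the grasp point. The pads swing forward as they close: fully open they stand 13 mm farther back than shut.
Start: joints at [1.085, 0.276, 1.505, -0, 1.361, -0.121], TCP at [0.205, 0.537, 0.242] pointing down, gripper open.
Joint ranges: [-2.89, 2.89], [-0.75, 2.08], [0.22, 2.7], [-1.18, 4.32], [0.11, 2.71], [-2.7, 2.7]. Speed limits (rad/s): [2.57, 2.57, 3.14, 3.14, 3.14, 3.14].

## Interface

Orientations are given as a unit quaternion [w, x, y, z].
In Python, from rig import manip, eyes, job gives the robot as it stands.
- The arm moves only by the tool drive_tool, never from a script. Its argument "rows" is a list of rows, each a list of 3 entries, a list of its own where there are three numbers: the turn, a rotation vector about the world's x, y, z in rad, then the shift along the world's x, y, z in cm, then the finger opening in cm, from 0 to 8.54. A call has 1 to 8 rows; each row shifts and turns the commanded pose from where the row before left it; what a row does not reach is not made up. A row lasts 1/8 s, in which the tool goes at most 62.5 mm and 10.7 degrees, less where a joint would pass 70% of its speed; a pose out of reach is approached as far as the arm can. A call is refused whole if a number of a shift passes 6.25 or a number of a turn 0.188, either way. A call with a gripper value outside its range is refused whole. The fingers move at their own pace and stop on an object; "force" is the grip in N (left out, the last holds). Time passes only in rows, so rows that do not move let the fingers close. It gives the time, the measured TCP pose, the force, the opening and the grip force at its end, in the units of the state.
- manip.get_state(): the state, without advancing time (a new reading comes with each control period).
- eyes.get_image(name): name is "side" or "top"; returns the picture (480x640x3 uint8, red, green, blue); there is no depth.
- eyes.get_calibration(name): a dict with "camera_matrix" (3x3 intrinsics, pixels), "k1" (the pictures are not rectified: a ray, as slopes to the right and down, at radius r is drawn at 1 + k1 r^2 times it, then the intrinsics apply), "view" (4x4, takes a point from world to camera coordinates). Camera axes: x right, y up, looking along -z (the intrinsics and any distortion apply to the point x, -y, -z); pixel columns grow to the right and rows downward; lengths in m; the calibration is good to about 2 mm. A picture is of the moment at which its call begins. get_calibration takes no time and is no camera call.
- job.sign_off(): hands the job in; it is judged then, once.
The state is a dict: "clock": time; "qpos": joint angles; "qd": joint speeds; "effort": joint torques, N m; "position": TCP position; "ee_rot": TCP orientation; "contact_force": force on the tool from outside, world axes, zero at the start; "moment": the same for the moment, N m; "width": finger opening in m; "gripper_force": force on a finger pad.
Only numpy, scipy, OpenCV 4.12 (cv2) and the standard library are available. Lean on these libraries where they do the work, as an engineer would, in place of code of your own. Each camera call takes 0.05 s, during which the arm holds its last target. There are 200 camera calls.

## Task

Get the sprung circuit-board holder ready to take a board: wind its winged key clockwise (seen from above) all the way to its stop, in as many partial turns as it takes, while the rod is still in. Then grip the telescoping rod by its black handle, pull it out against its spring until the raised ring on the rod has just come out of the barrel's mouth, and finish still holding it there. Leave the other things on the bench where they are.

Things in the scene. Friction and masses are not known exactly. Their poses are not given: they have to be found in the camera images.
- holder: Fixed board holder: steel base plate 195 x 74 x 8 mm, level aluminium barrel (22 mm dia), and behind it a black box (66 x 66 mm, top at z 72) with a winged key on top. Origin: underside of the base, 3 mm above the bench. Own +x runs from the barrel's mouth to the box; the rod is pulled along own -x; z up. In its frame (mm): mouth (-20, 0, 62), key axis (123, 0).
- mouth (a point): Centre of the barrel's mouth, on the rod's axis, in the front face of the fixed jaw (steel plate 46 mm wide, 36 mm high round the barrel's end). Axes as the holder's.
- grip (a point): Centre of the rod's black handle, 65 mm above the bench: a lying cylinder, 14 mm dia, 46 mm long, between a flange (26 mm dia, 6 mm thick) at its outer end and the moving jaw (plate 46 mm wide, 36 high, 8 thick) at its inner end. With the rod in, 53 mm out from the mouth. Axes as the holder's: pulls out along -x. Grip it from above, closing across the rod.
- mark (a point): Inner edge of the raised brass ring (15 mm dia, 3 mm wide) on the 10 mm steel rod: the length mark; moves with the rod. With the rod in it is hidden in the barrel, 63 mm behind the mouth. Axes as the holder's.
- rod (a joint): How far the rod is pulled out, m: 0 fully in, 0.060 to 0.063 when the ring has just come out of the mouth, 0.09 at the end stop. An inner spring pulls it back with about 3 N at 0 and 9 N at the mark; let go, it slides back in.
- key_bow (a point): Centre of the winged key's flat bow, on the key's upright axis, 109 mm above the bench: upright steel plate 50 mm long, 8 thick, 24 high, on a 10 mm stem that leaves 22 mm free above the black box. The long side runs along this point's own x, which turns with the key; z up. Grip from above across its thickness.
- key (a joint): How far the key is wound, rad: 0 unwound, growing clockwise from above, 2.8 at its stop (a thin pointer at the stem's foot then reaches a small upright pin). At q the bow's long side is at the holder's yaw minus q. Starts between 0 and 0.5. Sprung (0.015 N m per rad) with 0.08 N m friction: it stays where it is left.
- board: Green circuit board, 65 x 30 x 6 mm, lying about 105 mm to one side of the holder's barrel. Leave alone. Origin at the centre of its underside.
- tin: Round brass tip-cleaner tin, 64 mm dia, 41 mm high, about 105 mm to the side of the barrel. Leave alone. Origin at the centre of its underside.
- spool: Solder spool standing upright, 56 mm dia, 42 mm high, about 100 mm to the side of the barrel. Leave alone. Origin at the centre of its underside.
- driver: Screwdriver lying roughly along the rod's direction, 150 mm long, about 105 mm to its side. Leave alone. Origin at the centre of its underside.
- cup: White cup, 70 mm dia, 90 mm high, at the robot's left. Leave alone. Origin at the centre of its underside.
- jar: Small amber jar, 44 mm dia, 50 mm high, at the far left. Leave alone. Origin at the centre of its underside.
- partbox: Grey divided parts box, 100 x 140 x 30 mm, at the robot's right. Leave alone. Origin at the centre of its underside.

How it is judged:
By the outcome, as a careful person would: the job done as asked, in the order asked, and still so for the second after the job is handed in, while the arm keeps its last pose, push and grip.
It also fails if it takes over 59 s, if anything falls off the work surface, if the arm or the gripper's body presses on something with over 40 N, if the wrist force passes 120 N, or if a joint passes its speed limit or range.

## Working session

There is one attempt and no reset: what is moved stays moved. The work goes in short steps, Python scripts to look and compute and a tool call to move; the robot and the scene stay as the last step left them, time stands still between calls to the robot, and variables do not carry over. Pictures are saved under pics/ and viewed, at most 10 in all, crops included, and the job is handed in when it is done.

Besides the shell and the picture viewer there is one more tool, called after "Request:" as name(argument=value, ...) on one line, values as JSON. drive_tool: Moves the arm, as the interface text tells. Its arguments: {"type":"object","properties":{"rows":{"type":"array"},"force":{"type":"number"}},"required":["rows"]}

```bash
mkdir -p pics; cat > h.py <<'E'
import numpy as np, cv2
from rig import manip, eyes, job
def ray(cam,u,v):
    c=eyes.get_calibration(cam);K=np.array(c["camera_matrix"]);V=np.array(c["view"])
    x,y=cv2.undistortPoints(np.array([[[u,v]]],float),K,np.array([c["k1"],0,0,0,0]))[0,0]
    d=V[:3,:3].T@np.array([x,-y,-1.]);o=-V[:3,:3].T@V[:3,3];return o,d
def onz(cam,u,v,z):
    o,d=ray(cam,u,v);return o+d*(z-o[2])/d[2]
def proj(cam,p):
    c=eyes.get_calibration(cam);K=np.array(c["camera_matrix"]);V=np.array(c["view"])
    q=V[:3,:3]@np.array(p)+V[:3,3];x,y=q[0]/-q[2],-q[1]/-q[2];f=1+c["k1"]*(x*x+y*y)
    return (K@np.array([x*f,y*f,1]))[:2]
def snap(cam,name,crop=None,s=1):
    im=eyes.get_image(cam);o=im
    if crop: a,b,c,d=crop;o=im[b:d,a:c]
    if s!=1:o=cv2.resize(o,None,fx=s,fy=s,interpolation=cv2.INTER_CUBIC)
    cv2.imwrite(f"pics/{name}.png",o[:,:,::-1]);return im
E
python3 - <<'E'
from h import *
snap("top","t0");snap("side","s0")
for c in("top","side"):
    k=eyes.get_calibration(c);print(k)
print(manip.get_state())
E
```

```text
{'camera_matrix': array([[556.29077415,   0.        , 319.45643105],
       [  0.        , 556.29077415, 232.39010621],
       [  0.        ,   0.        ,   1.        ]]), 'k1': 0.056973843409345054, 'view': array([[ 2.61234316e-02, -9.99655900e-01,  2.37649301e-03,
        -1.22718487e-03],
       [ 9.83315940e-01,  2.61243929e-02,  1.80020215e-01,
        -5.73566070e-01],
       [-1.80020354e-01, -2.36590231e-03,  9.83660040e-01,
        -1.32225422e+00],
       [ 0.00000000e+00,  0.00000000e+00,  0.00000000e+00,
         1.00000000e+00]])}
{'camera_matrix': array([[486.85096891,   0.        , 316.52939786],
       [  0.        , 486.85096891, 240.24929971],
       [  0.        ,   0.        ,   1.        ]]), 'k1': -0.052417467898736254, 'view': array([[-0.99878252, -0.04708158, -0.01472416,  0.58521554],
       [ 0.02022867, -0.66312839,  0.74823228, -0.07007662],
       [-0.04499197,  0.74702347,  0.66327344, -1.36119591],
       [ 0.        ,  0.        ,  0.        ,  1.        ]])}
{'clock': 0.1, 'qpos': array([ 1.08501152e+00,  2.76521705e-01,  1.50598812e+00,  5.21219558e-06,
        1.36071129e+00, -1.21010170e-01]), 'qd': array([-0.0001317 , -0.00100714, -0.00262885, -0.00089675, -0.0010618 ,
       -0.00128955]), 'effort': array([ 2.67294745e-04, -4.17700660e+01, -2.46404403e+01, -1.80321326e-04,
        5.71596553e-03, -3.88447759e-06]), 'position': array([0.20492292, 0.53676504, 0.24153927]), 'ee_rot': array([-2.45695727e-04,  1.81378283e-01,  9.83413064e-01, -7.76283338e-04]), 'contact_force': array([1.0501177 , 0.60697459, 0.43552424]), 'moment': array([-0.0037359 , -0.0135813 ,  0.06108174]), 'gripper_force': 0.0, 'width': 0.08534426264951955}
```

View pics/t0.png

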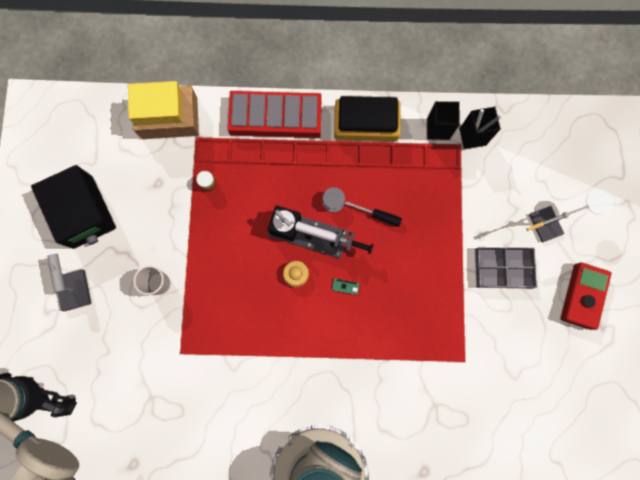

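View pics/s0.png

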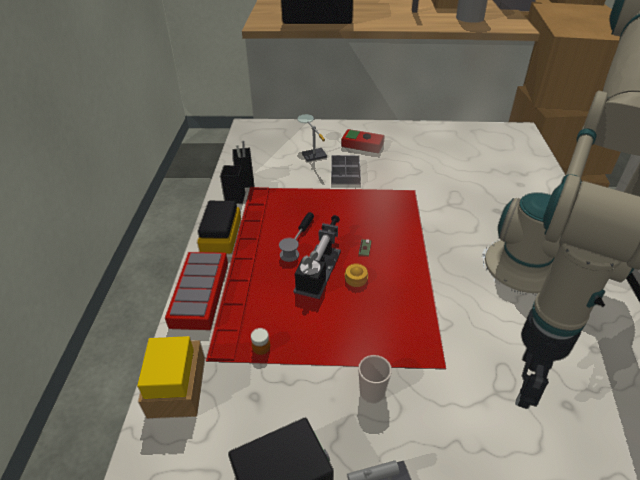

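The holder's black box and key are at about (285,221) in the top view, and the handle is near (362,246). The tin, board, spool and driver lie around it. Next, close crops.

```bash
python3 - <<'E'
from h import *
a=snap("top","x",(255,195,385,265),6);b=snap("side","y",(280,205,350,305),6)
A=cv2.imread("pics/x.png");B=cv2.imread("pics/y.png")
cv2.imwrite("pics/t1.png",A)
cv2.imwrite("pics/s1.png",B)
E
```

```text
(no output)
```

View pics/t1.png

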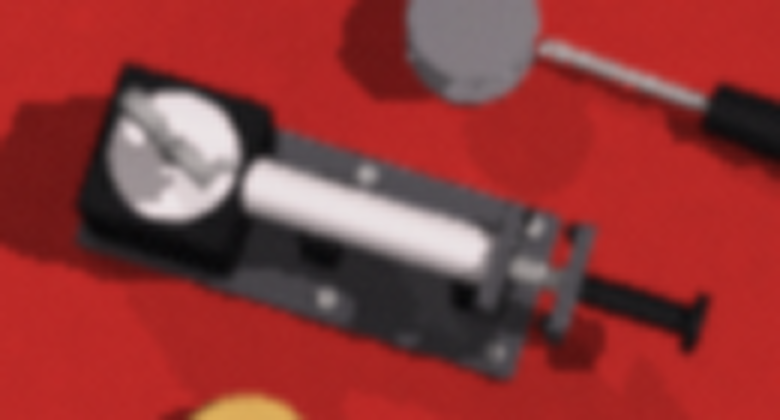

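View pics/s1.png

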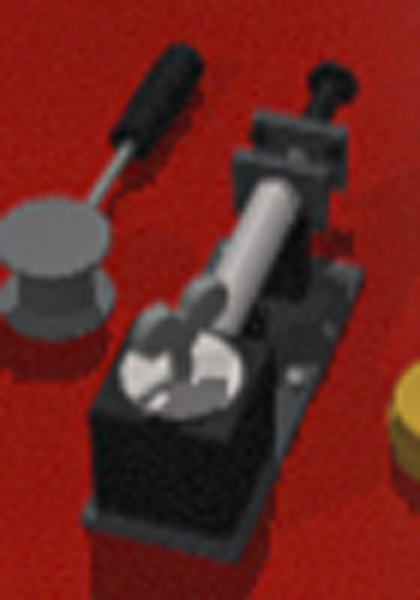

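In the crops the bow runs from (128,98) to (222,176). The handle runs from (590,287) to (685,318), and the barrel axis from (255,185) to (485,250).

```bash
python3 - <<'E'
from h import *
t=lambda x,y:(255+x/6-.4,195+y/6-.4)
s=lambda x,y:(280+x/6-.4,205+y/6-.4)
b1=onz("top",*t(128,98),.115);b2=onz("top",*t(222,176),.115)
print("bow",b1,b2,(b1+b2)/2,np.degrees(np.arctan2(*(b1-b2)[1::-1])))
h1=onz("top",*t(592,287),.068);h2=onz("top",*t(690,320),.068);print("handle",h1,h2,(h1+h2)/2)
a1=onz("top",*t(255,185),.07);a2=onz("top",*t(485,250),.07);print("barrel",a1,a2)
c=[onz("top",*t(*p),.075) for p in((125,65),(272,105),(80,218))];print("box",c)
# dial disc centre on box top
print("disc",onz("top",*t(173,155),.075))
k=(a1-h2)[:2];yaw=np.arctan2(k[1],k[0]);print("yaw",yaw,np.degrees(yaw))
ex=np.array([np.cos(yaw),np.sin(yaw)])
g=((h1+h2)/2)[:2];print("key axis from grip",g+ex*.196, "from side", onz("side",*s(183,318),.115), "handle side",onz("side",*s(318,105),.068))
E
```

```text
bow [0.61083419 0.11822454 0.115     ] [0.5804268  0.08001563 0.115     ] [0.5956305  0.09912009 0.115     ] 51.48655091175583
handle [ 0.54783223 -0.06904189  0.068     ] [ 0.53535857 -0.10887745  0.068     ] [ 0.5415954  -0.08895967  0.068     ]
barrel [0.5859349  0.06888167 0.07      ] [ 0.56155659 -0.0252976   0.07      ]
box [array([0.63341672, 0.12333533, 0.075     ]), array([0.61833421, 0.06284604, 0.075     ]), array([0.5694721 , 0.13897269, 0.075     ])]
disc [0.59648215 0.10236066 0.075     ]
yaw 1.293599583377629 74.11779650741978
key axis from grip [0.59523285 0.0995583 ] from side [0.5953982  0.10839413 0.115     ] handle side [ 0.54267388 -0.09161136  0.068     ]
```

Request:
drive_tool(rows=[[[0, 0, 0.105], [3.25, -3.65, -0.2], 8.5], [[0, 0, 0.105], [3.25, -3.65, -0.2], 8.5], [[0, 0, 0.105], [3.25, -3.65, -0.2], 8.5], [[0, 0, 0.105], [3.25, -3.65, -0.2], 8.5], [[0, 0, 0.105], [3.25, -3.65, -0.2], 8.5], [[0, 0, 0.105], [3.25, -3.65, -0.2], 8.5], [[0, 0, 0.105], [3.25, -3.65, -0.2], 8.5], [[0, 0, 0.105], [3.25, -3.65, -0.2], 8.5]])

```text
clock: 1.2
position: [0.466, 0.2439, 0.2262]
ee_rot: [0.0, -0.237, 0.972, 0.0]
contact_force: [-0.3, 1.2, 1.0]
width: 0.0847
gripper_force: 0.0
```

Request:
drive_tool(rows=[[[0, 0, 0.105], [3.25, -3.65, -0.5], 6], [[0, 0, 0.105], [3.25, -3.65, -0.5], 6], [[0, 0, 0.105], [3.25, -3.65, -0.5], 6], [[0, 0, 0.108], [3.3, -3.6, -0.5], 6], [[0, 0, 0], [0, 0, 0], 6], [[0, 0, 0], [0, 0, 0], 6]])

```text
clock: 1.95
position: [0.5951, 0.0998, 0.2059]
ee_rot: [-0.001, -0.434, 0.901, 0.001]
contact_force: [-0.6, 0.1, 0.2]
width: 0.0604
gripper_force: 0.0
```

```bash
cat > st.py <<'E'
from h import *
from scipy.spatial.transform import Rotation as R
s=manip.get_state();w=s["ee_rot"];M=R.from_quat([w[1],w[2],w[3],w[0]]).as_matrix()
print("t",s["clock"],"p",s["position"].round(4),"yyaw",np.degrees(np.arctan2(M[1,1],M[0,1])).round(2),"z",M[:,2].round(3),"q",s["qpos"].round(3),"F",s["contact_force"].round(1),"M",s["moment"].round(2),"w",round(s["width"],4),"g",s["gripper_force"])
E
python3 st.py; python3 -c "
from h import *
snap('side','s2',(260,190,380,310),5)"
```

```text
t 1.95 p [0.5951 0.0998 0.2059] yyaw 141.4 z [-0.002  0.001 -1.   ] q [ 5.100e-02  3.410e-01  1.501e+00  1.000e-03  1.301e+00 -2.418e+00] F [-0.6  0.1  0.2] M [ 0.   -0.02  0.01] w 0.0604 g 0.0
```

View pics/s2.png

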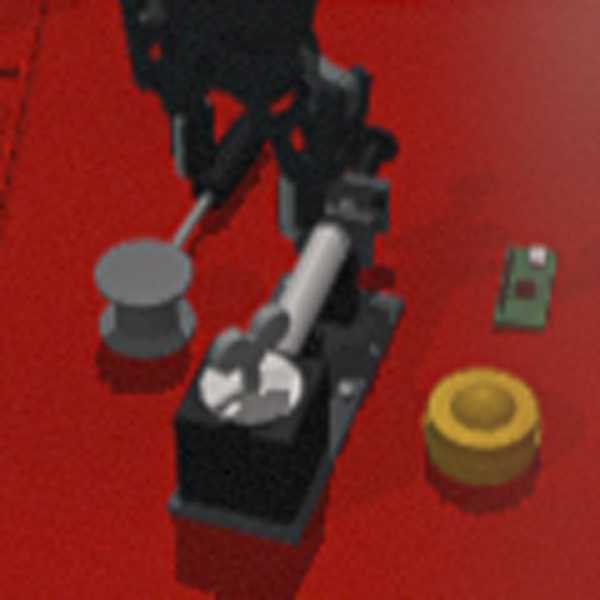

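The gripper hovers over the key with nothing touching. The bow in the crop is around (250,345), matching the top-view estimate.

Request:
drive_tool(rows=[[[0, 0, 0], [0, -0.05, -3.4], 4], [[0, 0, 0], [0, 0, -3.4], 4], [[0, 0, 0], [0, 0, -2.5], 4], [[0, 0, 0], [0, 0, -1.0], 4], [[0, 0, 0], [0, 0, 0], 4], [[0, 0, 0], [0, 0, 0], 4]])

```text
clock: 2.75
position: [0.5964, 0.0996, 0.1047]
ee_rot: [0.001, -0.434, 0.901, -0.0]
contact_force: [-0.6, -1.1, 0.5]
width: 0.04
gripper_force: 0.0
```

Request:
drive_tool(rows=[[[0, 0, 0], [0, 0, 0], 2], [[0, 0, 0], [0, 0, 0], 0], [[0, 0, 0], [0, 0, 0], 0], [[0, 0, 0], [0, 0, 0], 0], [[0, 0, 0], [0, 0, 0], 0]], force=40)

```text
clock: 3.38
position: [0.5939, 0.1007, 0.1043]
ee_rot: [-0.001, -0.434, 0.901, 0.002]
contact_force: [-4.3, 3.5, 6.5]
width: 0.0073
gripper_force: 39.0
```

```bash
python3 st.py
```

```text
t 3.375 p [0.5939 0.1007 0.1043] yyaw 141.41 z [-0.003  0.003 -1.   ] q [ 0.051  0.422  1.645  0.003  1.077 -2.419] F [-4.3  3.5  6.5] M [ 0.67  0.7  -0.08] w 0.0073 g 39.01159152388573
```

Request:
drive_tool(rows=[[[0, 0, 0], [-0.2, 0.15, 0], 0], [[0, 0, -0.12], [0, 0, 0], 0], [[0, 0, -0.12], [0, 0, 0], 0], [[0, 0, -0.12], [0, 0, 0], 0], [[0, 0, -0.12], [0, 0, 0], 0], [[0, 0, -0.12], [0, 0, 0], 0], [[0, 0, -0.12], [0, 0, 0], 0], [[0, 0, 0], [0, 0, 0], 0]])

```text
clock: 4.38
position: [0.5929, 0.1024, 0.1043]
ee_rot: [-0.0, -0.088, 0.996, 0.002]
contact_force: [-3.7, 4.4, 5.3]
width: 0.0076
gripper_force: 40.1
```

```bash
python3 st.py
```

```text
t 4.375 p [0.5929 0.1024 0.1043] yyaw 100.13 z [-0.001  0.003 -1.   ] q [ 0.054  0.42   1.649  0.004  1.074 -1.696] F [-3.7  4.4  5.3] M [ 0.79  0.5  -0.07] w 0.0076 g 40.08533835411072
```

Request:
drive_tool(rows=[[[0, 0, -0.12], [0, 0.1, 0], 0], [[0, 0, -0.12], [0, 0, 0], 0], [[0, 0, -0.12], [0, 0, 0], 0], [[0, 0, -0.12], [0, 0, 0], 0], [[0, 0, -0.12], [0, 0, 0], 0], [[0, 0, -0.12], [0, 0, 0], 0], [[0, 0, -0.12], [0, 0, 0], 0], [[0, 0, 0], [0, 0, 0], 0]])

```text
clock: 5.38
position: [0.5935, 0.1046, 0.1043]
ee_rot: [-0.001, 0.326, 0.945, 0.003]
contact_force: [-2.3, 7.6, 4.3]
width: 0.0078
gripper_force: 39.9
```

```bash
python3 st.py;python3 -c "
from h import *
snap('side','s3',(270,200,370,300),6)"
```

```text
t 5.375 p [0.5935 0.1046 0.1043] yyaw 51.98 z [ 0.001  0.005 -1.   ] q [ 0.056  0.42   1.648  0.006  1.073 -0.854] F [-2.3  7.6  4.3] M [ 1.19  0.38 -0.03] w 0.0078 g 39.85751822590828
```

View pics/s3.png

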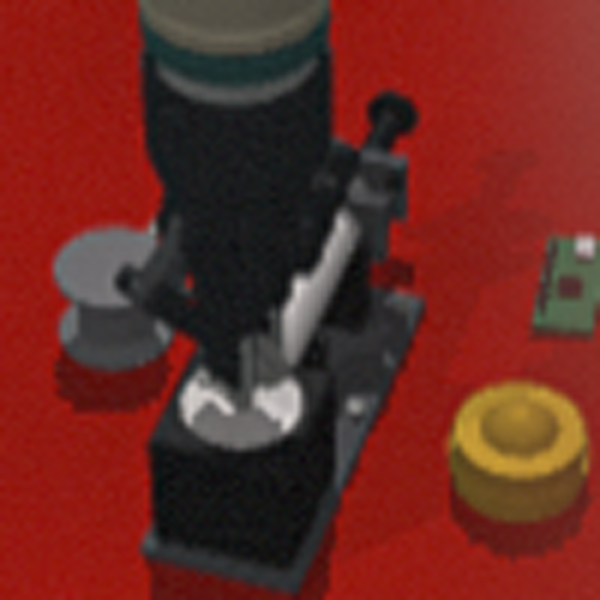

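Request:
drive_tool(rows=[[[0, 0, -0.12], [0.05, 0.3, 0], 0], [[0, 0, -0.12], [0.05, 0, 0], 0], [[0, 0, -0.12], [0.05, 0.05, 0], 0], [[0, 0, -0.12], [0.05, 0, 0], 0], [[0, 0, -0.12], [0, 0.05, 0], 0], [[0, 0, -0.1], [0, 0, 0], 0], [[0, 0, 0], [0, 0, 0], 0]])

```text
clock: 6.3
position: [0.5952, 0.1058, 0.1043]
ee_rot: [-0.0, 0.63, 0.777, 0.0]
contact_force: [-3.3, 0.6, 6.1]
width: 0.0073
gripper_force: 40.0
```

```bash
python3 st.py
```

```text
t 6.3 p [0.5952 0.1058 0.1043] yyaw 11.94 z [-0.  0. -1.] q [ 0.061  0.423  1.642  0.     1.076 -0.148] F [-3.3  0.6  6.1] M [ 0.06  0.44 -0.04] w 0.0073 g 39.96976554393768
```

Request:
drive_tool(rows=[[[0, 0, -0.06], [0, 0, 0], 0], [[0, 0, -0.05], [0, 0, 0], 0], [[0, 0, 0], [0, 0, 0], 0], [[0, 0, 0], [0, 0, 0], 0]])

```text
clock: 6.8
position: [0.5955, 0.1059, 0.1043]
ee_rot: [0.0, 0.671, 0.741, 0.0]
contact_force: [-2.6, 0.9, 5.3]
width: 0.0068
gripper_force: 39.9
```

```bash
python3 st.py
```

```text
t 6.8 p [0.5955 0.1059 0.1043] yyaw 5.66 z [ 0.  0. -1.] q [ 0.061  0.423  1.642  0.     1.076 -0.038] F [-2.6  0.9  5.3] M [0.11 0.42 0.01] w 0.0068 g 39.85776901245117
```

Request:
drive_tool(rows=[[[0, 0, -0.05], [0, 0, 0], 0], [[0, 0, -0.05], [0, 0, 0], 0], [[0, 0, 0], [0, 0, 0], 0]])

```text
clock: 7.18
position: [0.5957, 0.1059, 0.1044]
ee_rot: [0.0, 0.706, 0.708, 0.0]
contact_force: [-2.5, 2.2, 5.4]
width: 0.0076
gripper_force: 59.5
```

```bash
python3 st.py
```

```text
t 7.175 p [0.5957 0.1059 0.1044] yyaw 0.12 z [ 0.001 -0.    -1.   ] q [ 6.100e-02  4.230e-01  1.642e+00 -1.000e-03  1.075e+00  5.900e-02] F [-2.5  2.2  5.4] M [0.2  0.32 0.99] w 0.0076 g 59.50061439536512
```

Request:
drive_tool(rows=[[[0, 0, -0.05], [0, 0, 0], 0], [[0, 0, -0.05], [0, 0, 0], 0], [[0, 0, 0], [0, 0, 0], 0]])

```text
clock: 7.55
position: [0.5957, 0.1058, 0.1045]
ee_rot: [0.001, 0.739, 0.673, -0.0]
contact_force: [-2.9, 2.2, 5.8]
width: 0.0074
gripper_force: 106.4
```

```bash
python3 st.py;python3 -c "
from h import *
a=snap('side','x',(285,230,335,280),8)
b=snap('top','y',(260,195,310,245),8)
cv2.imwrite('pics/c4.png',np.hstack([cv2.imread('pics/x.png'),cv2.imread('pics/y.png')]))"
```

```text
t 7.55 p [0.5957 0.1058 0.1045] yyaw -5.35 z [ 0.001 -0.002 -1.   ] q [ 0.062  0.423  1.642 -0.002  1.075  0.156] F [-2.9  2.2  5.8] M [0.19 0.26 2.25] w 0.0074 g 106.38993287924677
```

View pics/c4.png

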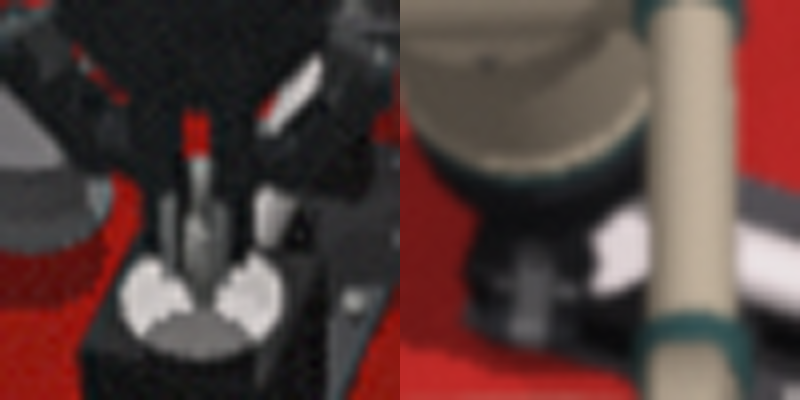

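The moment jumped to 2.2 N·m, with the bow close to the predicted stop angle of about −86°. In the close crop the bow is edge-on at (200,215), so the key is at its stop. I'll ease off part of the twist, then release.

Request:
drive_tool(rows=[[[0, 0, 0.06], [0, 0, 0], 0], [[0, 0, 0.04], [0, 0, 0], 0], [[0, 0, 0], [0, 0, 0], 0], [[0, 0, 0], [0, 0, 0], 3.5], [[0, 0, 0], [0, 0, 0], 3.5], [[0, 0, 0], [0, 0, 0], 3.5], [[0, 0, 0], [0, 0, 0], 3.5]], force=40)

```text
clock: 8.52
position: [0.5957, 0.1056, 0.1032]
ee_rot: [0.0, 0.708, 0.707, 0.0]
contact_force: [0.7, -0.3, -0.2]
width: 0.0349
gripper_force: 0.0
```

```bash
python3 st.py
```

```text
t 8.525 p [0.5957 0.1056 0.1032] yyaw -0.07 z [ 0. -0. -1.] q [ 0.061  0.425  1.643 -0.     1.074  0.062] F [ 0.7 -0.3 -0.2] M [-0.04 -0.   -0.  ] w 0.0349 g 0.0
```

Request:
drive_tool(rows=[[[0, 0, 0], [0, 0, 4], 3.5], [[0, 0, 0], [0, 0, 4], 4], [[0, 0, -0.066], [-1.35, -4.83, 0], 4], [[0, 0, -0.066], [-1.35, -4.83, 0], 4], [[0, 0, -0.067], [-1.35, -4.83, 0], 4], [[0, 0, -0.067], [-1.35, -4.83, 0], 4], [[0, 0, 0], [0, 0, 0], 4], [[0, 0, 0], [0, 0, 0], 4]])

```text
clock: 9.52
position: [0.5418, -0.0872, 0.1833]
ee_rot: [-0.0, 0.795, 0.606, 0.0]
contact_force: [-0.8, 0.3, -1.1]
width: 0.0403
gripper_force: 0.0
```

```bash
python3 st.py;python3 -c "
from h import *
a=snap('side','x',(270,195,350,295),6)
b=snap('top','y',(255,190,325,290),6)
cv2.imwrite('pics/c5.png',np.hstack([cv2.imread('pics/x.png')[:,:400],cv2.imread('pics/y.png')[:,:400]]))"
```

```text
t 9.525 p [ 0.5418 -0.0872  0.1833] yyaw -15.33 z [ 0.     0.001 -1.   ] q [-2.870e-01  2.770e-01  1.657e+00  1.000e-03  1.208e+00 -2.000e-02] F [-0.8  0.3 -1.1] M [ 0.02 -0.   -0.02] w 0.0403 g 0.0
```

View pics/c5.png

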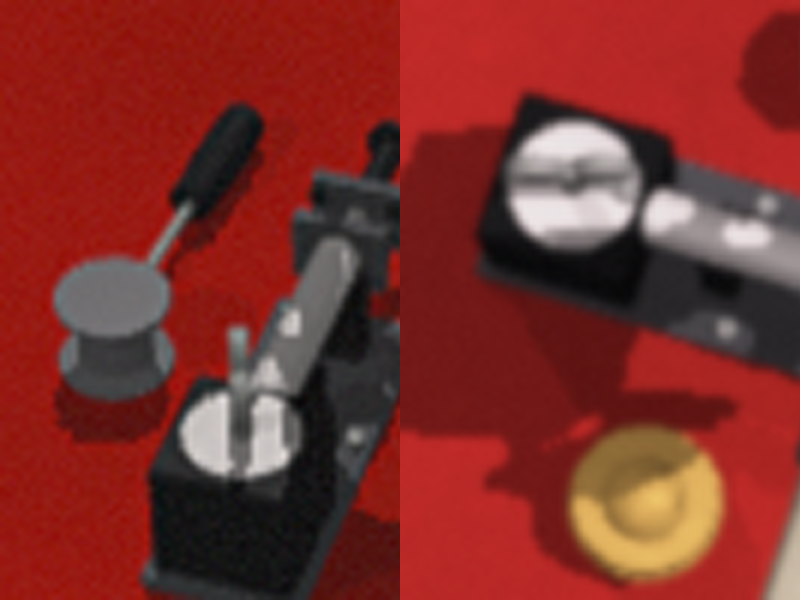

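The key's bow, from (512,182) to (638,180) in the right crop, now points about −88°. With the holder's yaw at about 74.5° that gives q ≈ 2.8, so it is wound to the stop and staying. Now the handle.

Request:
drive_tool(rows=[[[0, 0, 0], [0, 0, -4.5], 4], [[0, 0, 0], [0, 0, -4.5], 4], [[0, 0, 0], [0, 0, -2.5], 4], [[0, 0, 0], [0, 0, -1.0], 4], [[0, 0, 0], [0, 0, 0], 4], [[0, 0, 0], [0, 0, 0], 2.5]])

```text
clock: 10.38
position: [0.5428, -0.0874, 0.0595]
ee_rot: [0.001, 0.795, 0.607, 0.001]
contact_force: [-0.0, 0.6, 0.3]
width: 0.0254
gripper_force: 0.0
```

```bash
python3 st.py
```

```text
t 10.375 p [ 0.5428 -0.0874  0.0595] yyaw -15.26 z [ 0.002 -0.001 -1.   ] q [-0.286  0.402  1.82   0.     0.917 -0.02 ] F [-0.   0.6  0.3] M [ 0.02  0.01 -0.04] w 0.0254 g 0.0
```

Request:
drive_tool(rows=[[[0, 0, 0], [0, 0, 0], 0], [[0, 0, 0], [0, 0, 0], 0], [[0, 0, 0], [0, 0, 0], 0], [[0, 0, 0], [0, 0, 0], 0], [[0, 0, 0], [0, 0, 0], 0]], force=70)

```text
clock: 11.0
position: [0.5412, -0.0872, 0.0597]
ee_rot: [-0.0, 0.795, 0.606, 0.0]
contact_force: [-2.2, 1.6, 6.2]
width: 0.0121
gripper_force: 68.2
```

```bash
python3 st.py
```

```text
t 11.0 p [ 0.5412 -0.0872  0.0597] yyaw -15.33 z [-0.     0.001 -1.   ] q [-2.870e-01  4.010e-01  1.822e+00  1.000e-03  9.190e-01 -2.000e-02] F [-2.2  1.6  6.2] M [ 0.26  0.53 -0.08] w 0.0121 g 68.23300838470459
```

Request:
drive_tool(rows=[[[0, 0, 0], [0, 0, 0], 0], [[0, 0, 0], [-0.27, -0.96, 0], 0], [[0, 0, 0], [-0.27, -0.96, 0], 0], [[0, 0, 0], [-0.27, -0.96, 0], 0], [[0, 0, 0], [-0.27, -0.96, 0], 0], [[0, 0, 0], [-0.27, -0.96, 0], 0], [[0, 0, 0], [-0.27, -0.96, 0], 0], [[0, 0, 0], [0, 0, 0], 0]], force=90)

```text
clock: 12.0
position: [0.5251, -0.1429, 0.0597]
ee_rot: [-0.002, 0.796, 0.606, 0.002]
contact_force: [0.1, 9.1, 6.8]
width: 0.0107
gripper_force: 88.2
```

```bash
python3 st.py;python3 -c "
from h import *
s=manip.get_state();d=(s['position']-[.5412,-.0872,.0597]);print(np.hypot(*d[:2])*1e3,np.degrees(np.arctan2(-d[1],-d[0])))
a=snap('side','x',(295,195,345,265),8)
b=snap('top','y',(325,215,385,285),8)
cv2.imwrite('pics/c6.png',np.hstack([cv2.imread('pics/x.png'),cv2.imread('pics/y.png')[:,:400]]))"
```

```text
t 12.0 p [ 0.5251 -0.1429  0.0597] yyaw -15.46 z [ 0.001  0.005 -1.   ] q [-0.396  0.396  1.83   0.006  0.917 -0.13 ] F [0.1 9.1 6.8] M [ 1.3   0.15 -0.07] w 0.0107 g 88.17857623100281
57.93268069820133 73.90481256764568
```

View pics/c6.png

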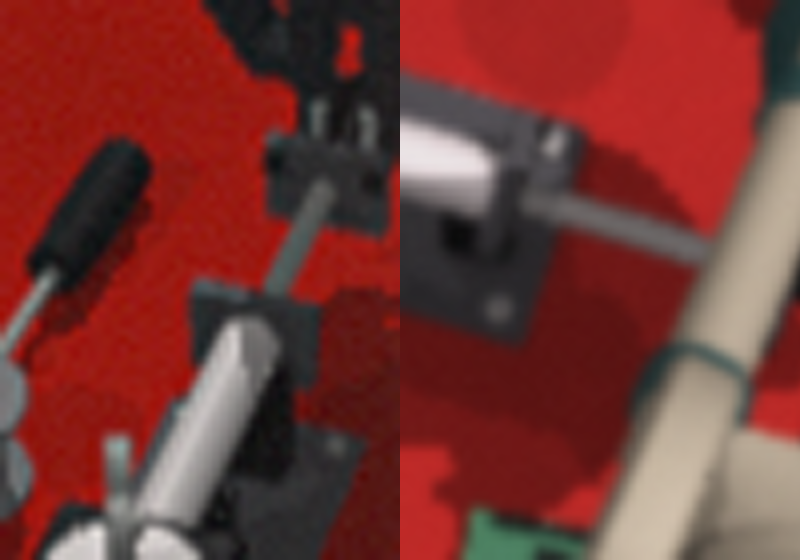

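The rod is out about 58 mm by the TCP, and no brass shows yet at the mouth (left crop, near (275,290)). I need about 4 mm more.

Request:
drive_tool(rows=[[[0, 0, 0], [-0.06, -0.2, 0], 0], [[0, 0, 0], [-0.06, -0.2, 0], 0], [[0, 0, 0], [0, 0, 0], 0], [[0, 0, 0], [0, 0, 0], 0]])

```text
clock: 12.6
position: [0.5242, -0.1462, 0.0598]
ee_rot: [-0.002, 0.796, 0.606, 0.002]
contact_force: [-0.3, 9.3, 7.2]
width: 0.0115
gripper_force: 88.2
```

```bash
python3 st.py;python3 -c "
from h import *
s=manip.get_state();d=(s['position']-[.5412,-.0872,.0597]);print(np.hypot(*d[:2])*1e3,np.degrees(np.arctan2(-d[1],-d[0])))
a=snap('side','x',(310,210,345,245),11)
b=snap('top','y',(330,225,365,260),11)
cv2.imwrite('pics/c7.png',np.hstack([cv2.imread('pics/x.png'),cv2.imread('pics/y.png')]))"
```

```text
t 12.6 p [ 0.5242 -0.1462  0.0598] yyaw -15.43 z [ 0.001  0.005 -1.   ] q [-0.403  0.396  1.83   0.006  0.917 -0.137] F [-0.3  9.3  7.2] M [ 1.4   0.1  -0.08] w 0.0115 g 88.17914485931396
61.39426385442829 73.93744307480723
```

View pics/c7.png

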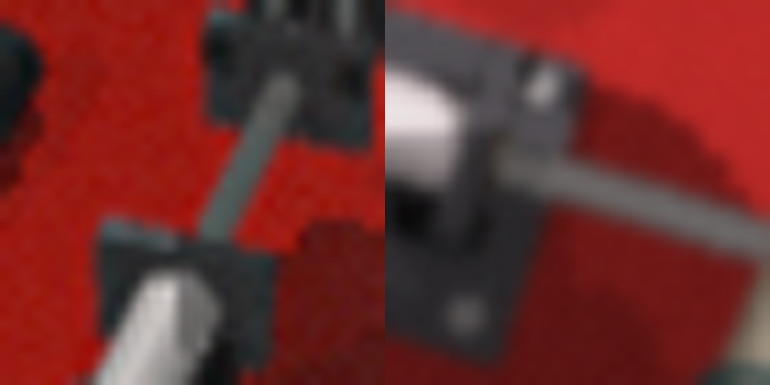

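The faint brownish spot at about (505,160) in the right crop looks like the ring just emerging. I'll check it numerically along the rod.

```bash
python3 - <<'E'
from h import *
for cam in("top","side"):
    im=np.mean([eyes.get_image(cam).astype(float) for _ in range(6)],0).astype(np.float32)
    np.save(cam+".npy",im)
    ex=np.array([.274,.962,0]);ey=np.array([-.962,.274,0])
    m=np.array([.5957,.1029,.068])-.143*ex
    print(cam)
    for s in range(-6,29,2):
        r=[]
        for l in(-7,-4,0,4,7):
            u,v=proj(cam,m-ex*s/1e3+ey*l/1e3)
            r.append(cv2.remap(im,np.float32([[u]]),np.float32([[v]]),cv2.INTER_LINEAR)[0,0].astype(int).tolist())
        print(s,r)
E
python3 st.py
```

```text
top
-6 [[92, 87, 91], [85, 80, 83], [77, 72, 74], [76, 71, 74], [69, 65, 68]]
-4 [[81, 77, 81], [66, 63, 66], [56, 53, 55], [54, 51, 53], [53, 50, 53]]
-2 [[76, 72, 76], [61, 57, 59], [51, 48, 49], [48, 44, 46], [46, 44, 46]]
0 [[72, 68, 70], [61, 55, 54], [58, 53, 52], [51, 46, 45], [44, 41, 42]]
2 [[72, 68, 71], [70, 64, 62], [74, 69, 65], [61, 56, 54], [45, 42, 41]]
4 [[77, 73, 76], [77, 72, 72], [84, 80, 78], [73, 69, 67], [50, 47, 48]]
6 [[80, 76, 80], [77, 73, 75], [88, 84, 83], [79, 75, 75], [51, 48, 50]]
8 [[80, 76, 81], [76, 73, 75], [89, 85, 85], [79, 75, 75], [52, 50, 51]]
10 [[81, 77, 82], [79, 76, 78], [91, 87, 87], [79, 75, 76], [54, 51, 53]]
12 [[81, 76, 81], [84, 79, 81], [96, 91, 91], [83, 79, 79], [57, 52, 54]]
14 [[81, 67, 70], [88, 79, 80], [101, 96, 96], [88, 82, 82], [63, 51, 52]]
16 [[82, 49, 51], [89, 71, 71], [104, 98, 98], [90, 80, 80], [73, 45, 45]]
18 [[88, 33, 33], [92, 66, 66], [106, 99, 99], [91, 76, 76], [83, 41, 41]]
20 [[93, 33, 32], [94, 67, 66], [107, 100, 100], [94, 75, 74], [91, 39, 38]]
22 [[102, 34, 33], [98, 67, 66], [105, 99, 98], [95, 75, 75
[... 1118 characters left out ...]
77, 59, 59], [65, 70, 69], [71, 56, 57], [96, 42, 42]]
18 [[122, 37, 35], [85, 68, 67], [76, 81, 79], [94, 58, 56], [122, 38, 35]]
20 [[148, 35, 31], [86, 81, 79], [79, 84, 82], [107, 58, 55], [146, 31, 27]]
22 [[141, 41, 37], [93, 82, 80], [80, 87, 85], [111, 59, 56], [152, 29, 24]]
24 [[137, 45, 41], [96, 80, 78], [81, 87, 85], [114, 59, 56], [157, 27, 21]]
26 [[136, 47, 44], [97, 81, 79], [80, 89, 87], [114, 58, 55], [154, 29, 23]]
28 [[141, 45, 41], [95, 83, 81], [81, 88, 86], [114, 57, 54], [151, 29, 24]]
t 13.3 p [ 0.5242 -0.1462  0.0597] yyaw -15.43 z [ 0.001  0.005 -1.   ] q [-0.403  0.396  1.83   0.006  0.917 -0.137] F [-0. 10.  6.] M [ 1.39  0.11 -0.14] w 0.0114 g 88.18020701408386
```

Brass shows weakly at 1–2 mm past the mouth, so the ring is just emerging. I'll add a small nudge to reach the middle of the band.

Request:
drive_tool(rows=[[[0, 0, 0], [-0.02, -0.07, 0], 0], [[0, 0, 0], [0, 0, 0], 0], [[0, 0, 0], [0, 0, 0], 0], [[0, 0, 0], [0, 0, 0], 0]])

```text
clock: 13.8
position: [0.5241, -0.1468, 0.0597]
ee_rot: [-0.002, 0.796, 0.606, 0.002]
contact_force: [-0.4, 9.2, 5.9]
width: 0.0112
gripper_force: 88.2
```

```bash
python3 st.py; python3 - <<'E'
from h import *
s=manip.get_state();d=(s['position']-[.5412,-.0872,.0597]);print(np.hypot(*d[:2])*1e3)
old=np.load("top.npy")
im=np.mean([eyes.get_image("top").astype(float) for _ in range(12)],0).astype(np.float32)
ex=np.array([.274,.962,0]);ey=np.array([-.962,.274,0]);m=np.array([.5957,.1029,.068])-.143*ex
for q in range(-5,13):
    o=[]
    for I in(old,im):
        c=np.mean([cv2.remap(I,*[np.float32([[x]]) for x in proj("top",m-ex*q/1e3+ey*l/1e3)],cv2.INTER_LINEAR)[0,0] for l in(-4,-2,0,2,4)],0)
        o+=[c.round(),(c[1]-c[2]).round(1)]
    print(q,*o)
E
```

```text
t 13.8 p [ 0.5241 -0.1468  0.0597] yyaw -15.44 z [ 0.001  0.005 -1.   ] q [-0.404  0.396  1.83   0.007  0.917 -0.139] F [-0.4  9.2  5.9] M [ 1.53  0.13 -0.12] w 0.0112 g 88.180171251297
61.987345883719314
-5 [66. 62. 65.] -3.0 [66. 62. 65.] -3.0
-4 [58. 55. 58.] -2.8 [58. 55. 58.] -2.8
-3 [54. 51. 53.] -2.3 [54. 51. 53.] -2.0
-2 [53. 50. 51.] -1.5 [54. 50. 50.] -0.3
-1 [54. 50. 50.] -0.1 [57. 51. 49.] 2.3
0 [57. 52. 51.] 1.6 [61. 54. 48.] 5.4
1 [63. 58. 55.] 3.1 [68. 60. 52.] 7.9
2 [70. 65. 61.] 3.4 [76. 67. 58.] 8.6
3 [76. 71. 68.] 2.6 [81. 73. 66.] 6.9
4 [80. 75. 74.] 1.5 [83. 77. 72.] 4.4
5 [83. 78. 78.] 0.6 [84. 79. 77.] 2.3
6 [84. 80. 80.] -0.1 [85. 80. 79.] 0.8
7 [84. 80. 80.] -0.4 [84. 80. 80.] -0.1
8 [84. 80. 80.] -0.6 [84. 80. 81.] -0.4
9 [84. 80. 81.] -0.7 [84. 80. 81.] -0.4
10 [85. 81. 82.] -0.6 [85. 81. 82.] -0.4
11 [87. 83. 83.] -0.5 [87. 83. 84.] -0.5
12 [89. 85. 86.] -0.4 [90. 85. 86.] -0.6
```

Request:
drive_tool(rows=[[[0, 0, 0], [-0.01, -0.04, 0], 0], [[0, 0, 0], [0, 0, 0], 0], [[0, 0, 0], [0, 0, 0], 0], [[0, 0, 0], [0, 0, 0], 0]])

```text
clock: 14.9
position: [0.524, -0.1471, 0.0598]
ee_rot: [-0.002, 0.796, 0.606, 0.002]
contact_force: [-1.8, 10.1, 7.1]
width: 0.0112
gripper_force: 88.2
```

```bash
python3 - <<'E'
from h import *
s=manip.get_state();d=(s['position']-[.5412,-.0872,.0597]);print(np.hypot(*d[:2])*1e3)
im=np.mean([eyes.get_image("top").astype(float) for _ in range(8)],0).astype(np.float32)
ex=np.array([.274,.962,0]);ey=np.array([-.962,.274,0]);m=np.array([.5957,.1029,.068])-.143*ex
for q in range(-2,7):
    c=np.mean([cv2.remap(im,*[np.float32([[x]]) for x in proj("top",m-ex*q/1e3+ey*l/1e3)],cv2.INTER_LINEAR)[0,0] for l in(-4,-2,0,2,4)],0)
    print(q,c.round(),(c[1]-c[2]).round(1))
E
```

```text
62.34021629927384
-2 [55. 50. 50.] -0.1
-1 [57. 51. 48.] 2.9
0 [62. 54. 48.] 6.6
1 [70. 60. 50.] 10.0
2 [78. 68. 56.] 11.4
3 [83. 74. 63.] 10.1
4 [86. 78. 70.] 7.1
5 [86. 80. 76.] 4.1
6 [85. 80. 79.] 1.8
```

```bash
python3 -c "
from rig import job
print(job.sign_off())"
```

```text
the job is handed in; nothing more can be done
None
```

The key is wound clockwise to its stop, and the rod is held out by its handle at about 62 mm, with the brass ring showing at the barrel's mouth. I've handed the job in; no verdict came back.

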